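# Unstack the vaccination kit into its trays

## Robot

A 7-joint arm with a two-finger parallel gripper is mounted at the origin on the work surface. World frame = base frame: x ahead of the robot, y to its left, z up, the work surface at z = 0. Lengths are in m, angles in rad, forces in N, time in s.
With the tool pointing down it reaches from about 0.425 to 0.875 m from the base axis. Payload 4.7 kg.
Tool frame: the origin (TCP) lies midway between the tips of the shut fingers; the grasp point (between the pads) lies 19 mm behind it; z points along the fingers, x is the direction in which the jaws open and shut, and the axes are right-handed (so a half turn about z gives the same grasp; the last joint's range is limited). The gripper opens to 87 mm and grips with 3 to 60 N. Pads are 19 mm wide; open, the fingers measure 117 mm over their backs; the gripper's body (75 mm by 190 mm) begins 51 mm behind the grasp point.
Start: joints at [-1.306, 0.321, -0.07, 1.45, 0.023, 1.371, -0.057], TCP at [0.161, 0.63, 0.223] pointing down, gripper open.
Joint ranges: [-2.86, 2.86], [-0.3, 2.09], [-1.38, 1.24], [0.06, 2.45], [-1.56, 4.7], [0.09, 2.05], [-2.69, 2.69]. Speed limits (rad/s): [2.57, 2.57, 3.14, 3.14, 3.14, 3.14, 3.14].

## Interface

Orientations are given as a rotation vector (axis times angle).
In Python, from bench import get_state, eyes, ticket gives the robot as it stands.
- The arm moves only by the tool carry_out, never from a script. Its argument "motion" is a list of rows, each a list of 2 entries, a list of its own where there are three numbers: the shift along the world's x, y, z in m, then the turn about the world's z in rad. A call has 1 to 20 rows; each row is the pose to reach, as a shift and turn from the pose commanded when the call began; what a row does not reach only later rows make up. A row lasts 1/10 s, in which the tool goes at most 50 mm and 8.59 degrees, less where a joint would pass 70% of its speed; a pose out of reach is approached as far as the arm can. A call with a gripper value outside its range is refused whole. "grip" is the gripper command: -1 is fully open, 1 is shut, values between are in proportion, set as the call begins (left out, the last holds). The fingers move at their own pace and stop on an object; "squeeze" is the grip in N (left out, the last holds). Time passes only in rows, so rows that repeat a pose let the fingers close. It gives the time, the measured TCP pose, the force and the opening at its end, in the units of the state.
- get_state(): the state, without advancing time (a new reading comes with each control period).
- eyes.get_image(name): name is "side" or "top"; returns a dict with "pixels" (400x640x3 uint8, blue, green, red), "mtx" (3x3 intrinsics, pixels), "extrinsics" (4x4, takes a point from camera to world coordinates). Camera axes: x right, y down, z forward; pixel columns grow to the right and rows downward; lengths in m; the calibration is good to about 2 mm. A picture is of the moment at which its call begins. There is no depth.
- ticket.close_job(): hands the job in, once; it reports no verdict.
The state is a dict: "time": time; "joint_positions": joint angles; "qd": joint speeds; "joint_torque": joint torques, N m; "position": TCP position; "tool_rot": TCP orientation; "ft_force": force on the tool from outside, world axes, zero at the start; "torque": the same for the moment, N m; "grip_width": opening from 0.0 (shut) to 1.0 (fully open).
Only numpy, scipy, OpenCV 4.12 (cv2) and the standard library are available. Lean on these libraries where they do the work, as an engineer would, in place of code of your own. Each camera call takes 0.05 s, during which the arm holds its last target. There are 200 camera calls.

## Task

Set up the vaccination table: take the stack of supplies apart from the top down and set each thing down, not dropped, upright and flat inside the grey tray made for its shape and size: first the round tin and the square swab box (in either order), then the carton, and last the long steel case. Let go of everything, and leave the tape roll and the gel bottle where they are.

Things in the scene. Friction and masses are not known exactly. Their poses are not given: they have to be found in the camera images.
- tin_mid (a point): round aluminium tin, 40 mm across, 36 mm high, on top of the stack, on one half of the carton. This point is its centre, half-way up (18 mm above its underside); z up
- swabs_mid (a point): square white plastic swab box, 40 x 40 mm, 36 mm high, on top of the stack, on the other half of the carton; about 12 mm between it and the tin along the carton's length, nothing beside either of them across the carton. This point is its centre, half-way up (18 mm above its underside); x and y along its sides, z up
- carton_mid (a point): oblong brown cardboard carton, closed and stiff, 104 mm long (its x) by 54 mm (its y), 32 mm high; it lies lengthwise on the steel case and carries the tin and the swab box. This point is its centre, half-way up (16 mm above its underside); z up
- case_mid (a point): long closed stainless steel instrument case, 160 mm long (its x) by 60 mm (its y), 36 mm high, 0.3 to 0.6 kg, at the bottom of the stack, on the table. This point is its centre, half-way up (18 mm above its underside); z up
- tin_tray: the tin's place: round grey plastic tray fixed to the table, floor 3 mm thick, rim 4 mm wide standing 8 mm above the table (5 mm above its floor), so 8 mm of play all round the thing that belongs in it. Origin: centre of its underside, on the table; z up. 64 mm across outside, 56 mm inside
- swab_tray: the swab box's place: square grey plastic tray fixed to the table, floor 3 mm thick, rim 4 mm wide standing 8 mm above the table (5 mm above its floor), so 8 mm of play all round the thing that belongs in it. Origin: centre of its underside, on the table; z up. 64 x 64 mm outside, 56 x 56 mm inside; x and y along its sides
- carton_tray: the carton's place: the shorter oblong grey plastic tray fixed to the table, floor 3 mm thick, rim 4 mm wide standing 8 mm above the table (5 mm above its floor), so 8 mm of play all round the thing that belongs in it. Origin: centre of its underside, on the table; z up. 128 x 78 mm outside, 120 x 70 mm inside, long side along its x
- case_tray: the steel case's place: the longer oblong grey plastic tray fixed to the table, floor 3 mm thick, rim 4 mm wide standing 8 mm above the table (5 mm above its floor), so 8 mm of play all round the thing that belongs in it. Origin: centre of its underside, on the table; z up. 184 x 84 mm outside, 176 x 76 mm inside, long side along its x
- tape: roll of white tape lying flat, 68 mm across, 24 mm high, between the robot and the work. Origin: centre of its underside. Leave alone
- gel: clear bottle of hand gel, 54 mm across, 130 mm high, standing beyond the work. Origin: centre of its underside. Leave alone
Mind the look-alikes: they are no part of the job. What is shaped like the part that bears carton_mid but pink or purple is not meant.

How it is judged:
On the way, in this order (a step that is already met when the one before it is completed fails the run):
1. the tin and the swab box each stand in their own tray, let go (horizontal distance between tin_mid and tin_tray below 0.013 m and z of tin_mid in the frame of tin_tray between 0.018 and 0.024 m and angle between each of tin_mid, swabs_mid's own z axis and vertical below 0.08 rad and linear speed of each of tin, swabs below 0.02 m/s and contact force between each of tin, swabs and the fingers below 0.05 N and horizontal distance between swabs_mid and swab_tray below 0.013 m and z of swabs_mid in the frame of swab_tray between 0.018 and 0.024 m), for 0.2 s.
2. then the carton lies in its tray, let go (horizontal distance between carton_mid and carton_tray below 0.013 m and z of carton_mid in the frame of carton_tray between 0.016 and 0.022 m and angle between carton_mid's own z axis and vertical below 0.08 rad and linear speed of carton below 0.02 m/s and contact force between carton and the fingers below 0.05 N), for 0.2 s.
3. last the steel case lies in its tray, let go (horizontal distance between case_mid and case_tray below 0.013 m and z of case_mid in the frame of case_tray between 0.018 and 0.024 m and angle between case_mid's own z axis and vertical below 0.08 rad and linear speed of case below 0.02 m/s and contact force between case and the fingers below 0.05 N), for 0.2 s.
At the end, for the whole second after the job is handed in: The tin, swab box, carton and steel case each rest on the floor of their own tray: centre within 13 mm of the tray's centre (anything fully inside the rim is), height within 3 mm of resting on the tray's floor, tilt under 0.08 rad, at rest (under 0.02 m/s) and touched by no finger (all of step 1 and all of step 2 and all of step 3).
It fails at once if a thing of the stack is tipped over (leans more than 0.5 rad) (angle between any of case_mid, carton_mid, swabs_mid, tin_mid's own z axis and vertical above 0.5 rad).
It fails at once if a thing of the stack is dropped (falls free, touching nothing, at more than 0.8 m/s: over 30 mm) ((contact force between case and anything else below 0.01 N and contact force between case and the fingers below 0.01 N and linear speed of case above 0.8 m/s) or (contact force between carton and anything else below 0.01 N and contact force between carton and the fingers below 0.01 N and linear speed of carton above 0.8 m/s) or (contact force between swabs and anything else below 0.01 N and contact force between swabs and the fingers below 0.01 N and linear speed of swabs above 0.8 m/s) or (contact force between tin and anything else below 0.01 N and contact force between tin and the fingers below 0.01 N and linear speed of tin above 0.8 m/s)).
It fails at once if the tape roll or the gel bottle is pushed more than 20 mm (distance of any of tape, gel from where it was at the start of the episode above 0.02 m).
It also fails if it takes over 128 s, if anything falls off the work surface, if the arm or the gripper's body presses on something with over 40 N, if the wrist force passes 120 N, or if a joint passes its speed limit or range.

## Working session

There is one attempt and no reset: what is moved stays moved. The work goes in short steps, Python scripts to look and compute and a tool call to move; the robot and the scene stay as the last step left them, time stands still between calls to the robot, and variables do not carry over. Pictures are saved under pics/ and viewed, about 12 in all and at most 16, crops included, and the job is handed in when it is done.

Besides the shell and the picture viewer there is one more tool, called after ">>>" as name([rows], argument=value, ...), one row to a line, values as JSON. carry_out: Moves the arm, as the interface text tells. Its arguments: {"type":"object","properties":{"motion":{"type":"array","items":{"type":"array"}},"grip":{"type":"number"},"squeeze":{"type":"number"}},"required":["motion"]}

```bash
mkdir -p pics; ls
python3 - <<'E'
from bench import get_state, eyes
import cv2
s=get_state();print({k:s[k] for k in('time','position','tool_rot','grip_width')})
for n in('side','top'):
    d=eyes.get_image(n);cv2.imwrite(f'pics/{n}0.png',d['pixels']);print(n,d['mtx'],d['extrinsics'])
E
```

```text
pics
{'time': 0.0, 'position': array([0.16119008, 0.62912527, 0.22145025]), 'tool_rot': array([ 2.48074222e+00,  1.92550653e+00, -2.28968916e-03]), 'grip_width': 1.000518853199117}
side [[500.40216803   0.         322.02129382]
 [  0.         500.40216803 195.66352027]
 [  0.           0.           1.        ]] [[-0.9950429  -0.0592281   0.07988533  0.46763321]
 [-0.0984976   0.6976821  -0.70960405  1.07256785]
 [-0.01370607 -0.71395499 -0.70005744  1.12845298]
 [ 0.          0.          0.          1.        ]]
top [[500.92207378   0.         320.96868752]
 [  0.         500.92207378 205.89622571]
 [  0.           0.           1.        ]] [[-0.02687963 -0.97922462  0.20098911  0.29513987]
 [-0.99963473  0.02576572 -0.00815661  0.05205971]
 [ 0.00280852 -0.20113494 -0.97955952  1.45027177]
 [ 0.          0.          0.          1.        ]]
```

View pics/side0.png

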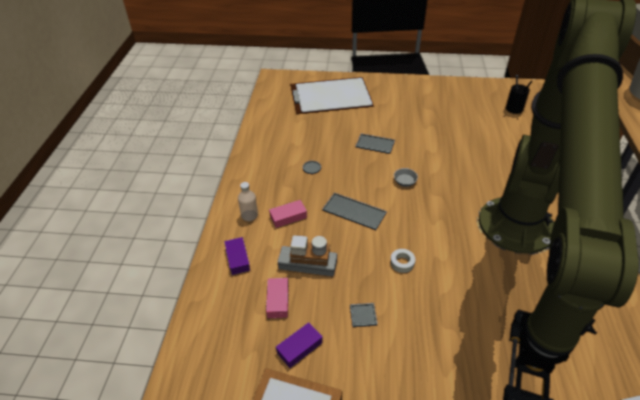

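View pics/top0.png

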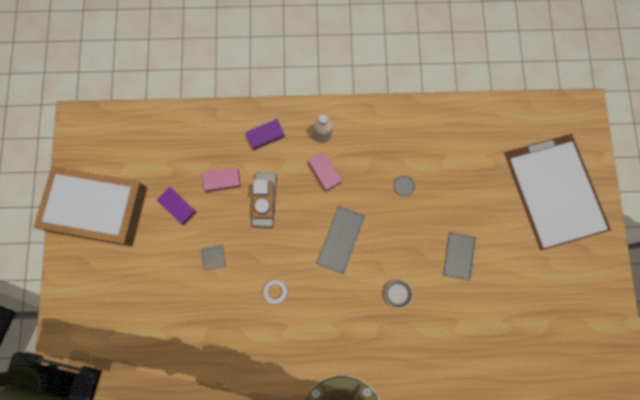

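The stack is at top (263,200) and side (308,256). The candidate trays in the top view are:
- **Oblong:** (341,240) long and (460,256) short.
- **Square:** (213,257).
- **Round:** flat disc at (404,186) and a dish-like thing at (397,293).

The pink and purple blocks are carton look-alikes. I'll enlarge the area and measure it.

```bash
cat > h.py <<'E'
import cv2, numpy as np
from bench import get_state, eyes
def ray(d,uv,z):
    "world point on plane z for pixel uv"
    T=d['extrinsics'];v=T[:3,:3]@np.linalg.solve(d['mtx'],[uv[0],uv[1],1.]);o=T[:3,3]
    return o+v*(z-o[2])/v[2]
def rect(d,mask_poly,z):
    "pixel contour -> world min-area rect at height z"
    P=np.array([ray(d,p,z)[:2] for p in mask_poly.reshape(-1,2)])
    (c,s,a)=cv2.minAreaRect((P*1000).astype(np.float32))
    if s[0]<s[1]: s=s[::-1];a+=90
    return np.round(c,1),np.round(s,1),round((a+90)%180-90,1)
def proj(d,p):
    T=d['extrinsics'];q=d['mtx']@(T[:3,:3].T@(np.array(p)-T[:3,3]));return q[:2]/q[2]
def crop(d,x,y,w,h,k,f):
    cv2.imwrite(f,cv2.resize(d['pixels'][y:y+h,x:x+w],None,fx=k,fy=k,interpolation=cv2.INTER_CUBIC))
E
python3 - <<'E'
from h import *
d=eyes.get_image('top');e=eyes.get_image('side')
a=cv2.resize(d['pixels'][160:310,190:490],None,fx=2.6,fy=2.6,interpolation=cv2.INTER_CUBIC)
cv2.imwrite('pics/a.png',a)
crop(e,265,130,170,210,3.5//1 and 2.8,'pics/b.png')
hsv=cv2.cvtColor(d['pixels'],cv2.COLOR_BGR2HSV)
m=((hsv[...,1]<75)&(hsv[...,2]>50)&(hsv[...,2]<165)).astype(np.uint8)*255
m[:160]=0;m[310:]=0;m[:,:190]=0;m[:,490:]=0
cs,_=cv2.findContours(m,cv2.RETR_EXTERNAL,cv2.CHAIN_APPROX_NONE)
for c in cs:
    if cv2.contourArea(c)>100: print(np.round(cv2.minAreaRect(c)[0]),cv2.contourArea(c),rect(d,c,.008))
E
```

```text
[398. 294.] 576.5 (array([ 331., -171.]), array([76.9, 76.6]), -47.2)
[213. 257.] 429.0 (array([449.4, 355.7]), array([63., 62.]), -80.2)
[460. 256.] 1117.0 (array([ 434.2, -355.7]), array([127.2,  77.8]), -12.5)
[262. 222.] 159.0 (array([546.2, 213.5]), array([58.9, 26.6]), 88.5)
[341. 239.] 1707.0 (array([491.3, -14.4]), array([182.8,  83.3]), -22.5)
[404. 186.] 304.5 (array([ 646.4, -207.8]), array([59.7, 58. ]), 88.5)
[264. 183.] 183.0 (array([665. , 206.9]), array([67.3, 65.3]), -1.5)
```

View pics/a.png

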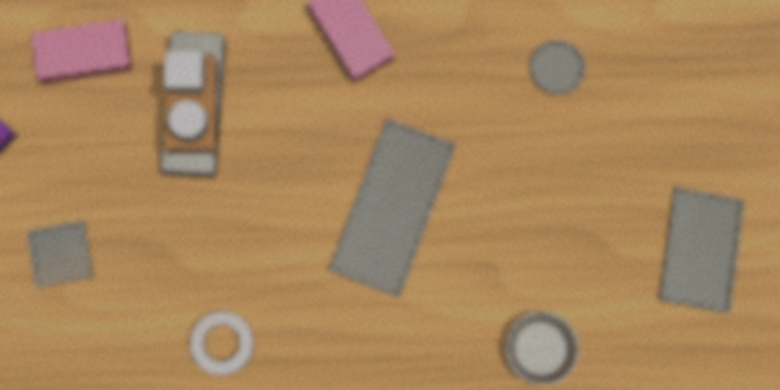

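View pics/b.png

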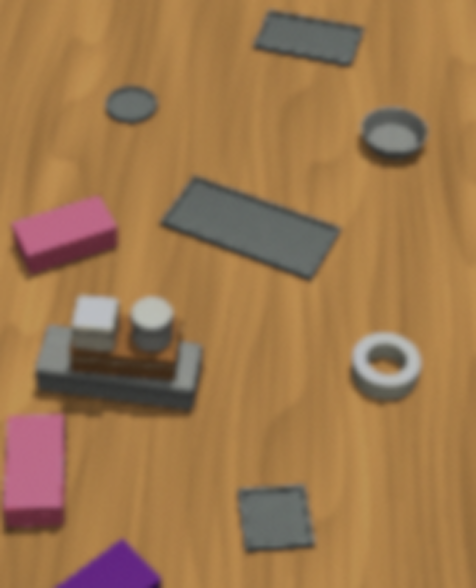

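The tin tray is the flat disc at top (404,186): about 60 mm measured, round and low. The deep bowl at (397,293) measures 77 mm and stands taller, so it's a decoy. The brown carton in the stack has white parts on it; the pink and purple blocks don't. Next I'll measure the stack and cross-check the trays from the side view.

Run:
```python
from h import *
B={'top':((235,165,60,70),(185,460,150,340)),'side':((270,225,80,60),(290,450,130,335))}
for n in B:
    d=eyes.get_image(n);hsv=cv2.cvtColor(d['pixels'],cv2.COLOR_BGR2HSV);H,S,V=[hsv[...,i].astype(int) for i in range(3)]
    x,y,w,h=B[n][0]
    box=np.zeros(H.shape,bool);box[y:y+h,x:x+w]=1
    def cont(m,amin,lab,z):
        cs,_=cv2.findContours(m.astype(np.uint8),cv2.RETR_EXTERNAL,cv2.CHAIN_APPROX_NONE)
        for c in cs:
            if cv2.contourArea(c)>amin: print(n,lab,np.round(cv2.minAreaRect(c)[0],1),cv2.contourArea(c),rect(d,c,z))
    for t in(160,175,190): cont(box&(S<60)&(V>t),40,f'white>{t}',.104)
    cont(box&(S>95)&(H<25)&(V<150),40,'brown',.068)
    print([proj(d,p).round(1) for p in((.646,-.208,.008),(.449,.356,.008),(.434,-.356,.008),(.491,-.014,.008))])
    if n=='side':
        m=(S<90)&(V>30)&(V<140);m[:130]=0;m[335:]=0;m[:,:290]=0;m[:,425:]=0
        cont(m,60,'tray',.008)
    cv2.imwrite(f'pics/{n}z.png',cv2.resize(d['pixels'][y:y+h,x:x+w],None,fx=6,fy=6,interpolation=cv2.INTER_NEAREST))
a,b=cv2.imread('pics/topz.png'),cv2.imread('pics/sidez.png')
o=np.zeros((420,840,3),np.uint8);o[:,:360]=a;o[:360,360:]=b;cv2.imwrite('pics/z.png',o[:,:800])
```

```text
top white>160 [262. 205.] 117.0 (array([578.2, 202.7]), array([33.6, 33. ]), -1.5)
top white>160 [259.5 185.5] 154.5 (array([633.5, 209.1]), array([37. , 36.5]), -1.5)
top white>175 [262. 205.] 79.5 (array([578.2, 202.6]), array([28. , 27.6]), -1.5)
top white>175 [259.5 185.5] 102.0 (array([633.2, 209.3]), array([31.4, 30.4]), -0.3)
top brown [262. 202.] 574.5 (array([594.4, 206.8]), array([115.6,  79.5]), -0.5)
[array([404.1, 185.6]), array([212.5, 257.1]), array([459.8, 255.7]), array([340.5, 239.2])]
side white>160 [319. 241.] 97.0 (array([576.1, 206.6]), array([33.9, 33.8]), -46.6)
side white>160 [298.5 241. ] 129.0 (array([630.4, 212. ]), array([39.7, 35. ]), 5.0)
side white>175 [319.  240.5] 86.0 (array([575.7, 205.5]), array([32.8, 31.7]), -46.7)
side white>175 [298.4 240.6] 106.5 (array([630.9, 210.7]), array([34.8, 34.5]), 86.2)
side white>190 [298.  241.5] 55.0 (array([631.1, 213.9]), array([26.9, 24.5]), 5.0)
side brown [308.2 269.9] 260.5 (array([595.5, 276.9]), array([166.8,  81.4]), 15.9)
side brown [311.  252.5] 385.0 (array([596.6, 218.8]), array([106.4,  76.9]), -1.7)
[array([311.5, 165.2]), array([362.5, 312.3]), array([374.8, 141.4]), array([353.9, 208.7])]
side tray [363.  314.4] 510.0 (array([447.8, 361.3]), array([65.7, 64. ]), -80.4)
side tray [401.6 267. ] 81.5 (array([346.4, 200.2]), array([64.6, 35.6]), -7.6)
side tray [313.  263.5] 467.5 (array([594.6, 209.2]), array([131.2,  81.1]), 5.1)
side tray [319.  249.5] 91.0 (array([582.7, 158. ]), array([40.8, 40.8]), -85.0)
side tray [298.  248.5] 102.5 (array([643.2, 160.1]), array([48.2, 46.4]), -83.0)
side tray [353.9 210.2] 1117.5 (array([490.5,  -8. ]), array([184.4,  87.1]), -22.2)
side tray [405.1 176.8] 310.0 (array([ 329.7, -176.1]), array([85.3, 78.6]), 56.6)
side tray [311.5 167. ] 163.0 (array([ 645., -199.]), array([61.9, 58.3]), -85.2)
side tray [374.7 142.9] 454.5 (array([ 434.1, -347.8]), array([127.6,  82.5]), -11.6)
```

View pics/z.png

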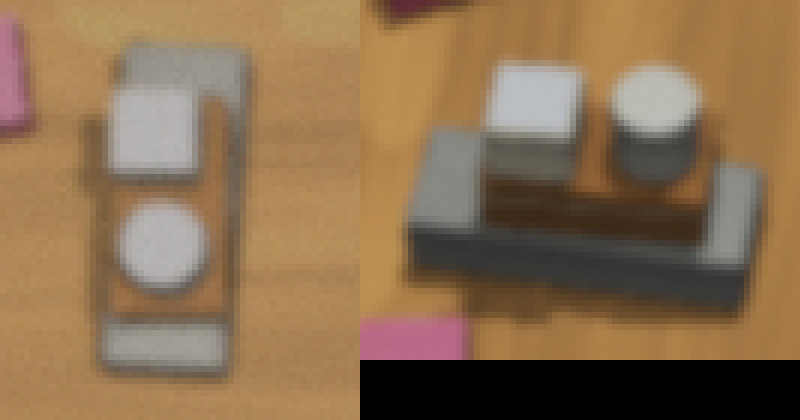

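The side view agrees with the top view: x within 1–3 mm, and y about 3 mm off plus the visible rim wall. Estimates, averaged over both views:

| Thing | x (m) | y (m) | Yaw |
|---|---|---|---|
| tin | 0.577 | 0.204 | – |
| swab box | 0.632 | 0.211 | – |
| tin tray | 0.646 | -0.205 | – |
| swab tray | 0.449 | 0.357 | ≈10° |
| carton tray | 0.434 | -0.353 | -12° |
| case tray | 0.491 | -0.012 | -22° |

I'll approach the tin with the jaws across the carton.

>>> carry_out([
  [[0.416,-0.426,0.0],0.227],
  [[0.416,-0.426,0.0],0.227],
  [[0.416,-0.426,0.0],0.227],
  [[0.416,-0.426,0.0],0.227],
  [[0.416,-0.426,0.0],0.227],
  [[0.416,-0.426,0.0],0.227],
  [[0.416,-0.426,0.0],0.227],
  [[0.416,-0.426,0.0],0.227],
  [[0.416,-0.426,0.0],0.227],
  [[0.416,-0.426,0.0],0.227],
  [[0.416,-0.426,0.0],0.227],
  [[0.416,-0.426,0.0],0.227],
  [[0.416,-0.426,0.0],0.227],
  [[0.416,-0.426,0.0],0.227],
  [[0.416,-0.426,-0.04],0.227],
  [[0.416,-0.426,-0.08],0.227],
  [[0.416,-0.426,-0.08],0.227],
  [[0.416,-0.426,-0.08],0.227],
], grip=-0.6, squeeze=15)

```text
time: 2.1
position: [0.5763, 0.2052, 0.1428]
tool_rot: [-2.244, -2.197, 0.001]
ft_force: [0.4, 0.1, 0.9]
grip_width: 0.794
```

>>> carry_out([
  [[0.0,-0.001,-0.03],0],
  [[0.0,-0.001,-0.05],0],
  [[0.0,-0.001,-0.064],0],
  [[0.0,-0.001,-0.064],0],
  [[0.0,-0.001,-0.064],0],
])

```text
time: 2.6
position: [0.5783, 0.2034, 0.0803]
tool_rot: [2.247, 2.195, 0.004]
ft_force: [-0.3, -0.2, 1.0]
grip_width: 0.8
```

Run:
```python
from h import *
d=eyes.get_image('side');e=eyes.get_image('top')
a=cv2.resize(d['pixels'][190:290,250:370],None,fx=3.3,fy=3.3,interpolation=cv2.INTER_CUBIC)
b=cv2.resize(e['pixels'][150:250,210:330],None,fx=3.3,fy=3.3,interpolation=cv2.INTER_CUBIC)
cv2.imwrite('pics/g1.png',np.hstack([a,b]));s=get_state();print(s['position'],s['ft_force'])
```

```text
[0.57856499 0.20325893 0.08048252] [-0.29536414 -0.76931039  0.34368141]
```

View pics/g1.png

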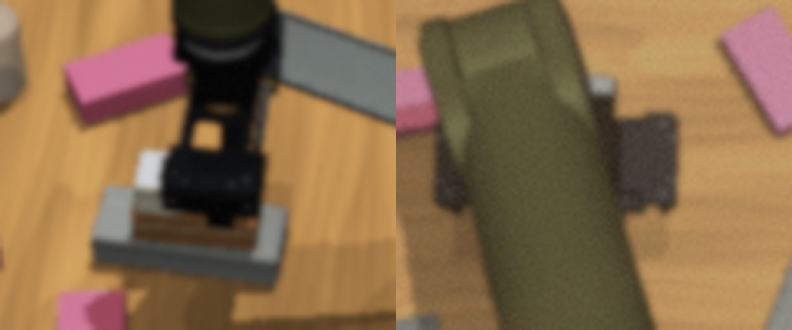

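The fingers straddle the tin at side crop (215,180), with the swab box clear at (150,170). Closing now.

>>> carry_out([
  [[0,0,0],0],
  [[0,0,0],0],
  [[0,0,0],0],
  [[0,0,0],0],
  [[0,0,0],0],
  [[0,0,0],0],
  [[0,0,0],0],
  [[0,0,0],0],
], grip=1)

```text
time: 3.5
position: [0.5774, 0.2028, 0.0787]
tool_rot: [-2.248, -2.195, -0.0]
ft_force: [0.0, -0.0, 0.7]
grip_width: 0.456
```

>>> carry_out([
  [[0,0,0.03],0],
  [[0,0,0.08],0],
  [[0.0115,-0.068,0.08],0],
  [[0.0185,-0.11,0.08],0],
  [[0.026,-0.155,0.08],0],
  [[0.034,-0.2,0.08],0],
  [[0.041,-0.245,0.08],0],
  [[0.049,-0.29,0.08],0],
  [[0.056,-0.335,0.08],0],
  [[0.0635,-0.38,0.08],0],
  [[0.0685,-0.41,0.08],0],
  [[0.0685,-0.41,0.08],0],
  [[0.0685,-0.41,0.04],0],
  [[0.0685,-0.41,0.0],0],
  [[0.0685,-0.41,-0.03],0],
  [[0.0685,-0.41,-0.03],0],
  [[0.0685,-0.41,-0.03],0],
])

```text
time: 5.2
position: [0.6459, -0.2066, 0.0487]
tool_rot: [-2.246, -2.195, 0.0]
ft_force: [0.3, -0.1, 0.1]
grip_width: 0.456
```

>>> carry_out([
  [[0,0,-0.015],0],
  [[0,0,-0.025],0],
  [[0,0,-0.03],0],
  [[0,0,-0.033],0],
  [[0,0,-0.0345],0],
  [[0,0,-0.0345],0],
  [[0,0,-0.0345],0],
])

```text
time: 5.9
position: [0.6461, -0.2075, 0.0145]
tool_rot: [2.247, 2.194, 0.001]
ft_force: [0.1, 0.9, -0.5]
grip_width: 0.453
```

>>> carry_out([
  [[0,0,0],0],
  [[0,0,0],0],
  [[0,0,0],0],
  [[0,0,0],0],
  [[0,0,0.03],0],
  [[0,0,0.08],0],
  [[0,0,0.13],0],
  [[-0.003,0.093,0.13],0],
  [[-0.006,0.143,0.13],0],
  [[-0.008,0.23,0.13],0],
  [[-0.01,0.28,0.13],0],
  [[-0.013,0.4165,0.13],0],
  [[-0.013,0.4165,0.13],0],
  [[-0.013,0.4165,0.13],0],
  [[-0.013,0.4165,0.13],0],
  [[-0.013,0.4165,0.13],0],
  [[-0.013,0.4165,0.13],0],
], grip=-0.5)

```text
time: 7.6
position: [0.6316, 0.2143, 0.1437]
tool_rot: [-2.239, -2.201, -0.001]
ft_force: [0.7, -0.1, -0.3]
grip_width: 0.749
```

Run:
```python
from h import *
s=get_state();print(s['position'],s['tool_rot'])
for n,w in(('top',(385,165,40,40)),('side',(290,140,45,45))):
    d=eyes.get_image(n);x,y,a,b=w
    crop(d,x,y,a,b,8,f'pics/t_{n}.png')
    hsv=cv2.cvtColor(d['pixels'],cv2.COLOR_BGR2HSV)
    m=np.zeros(hsv.shape[:2],np.uint8);m[y:y+b,x:x+a]=(hsv[y:y+b,x:x+a,1]<60)&(hsv[y:y+b,x:x+a,2]>160)
    for c in cv2.findContours(m,0,1)[0]:
        if cv2.contourArea(c)>40:print(n,rect(d,c,.039))
a,b=cv2.imread('pics/t_top.png'),cv2.imread('pics/t_side.png');cv2.imwrite('pics/t.png',np.hstack([a,b[:320]]))
```

```text
[0.6316426  0.21425872 0.14366966] [-2.23875298e+00 -2.20144076e+00 -1.04123559e-03]
top (array([ 647.7, -208.5]), array([39.1, 34.9]), -3.6)
side (array([ 641.3, -204.4]), array([31.1, 30.8]), -85.3)
```

View pics/t.png

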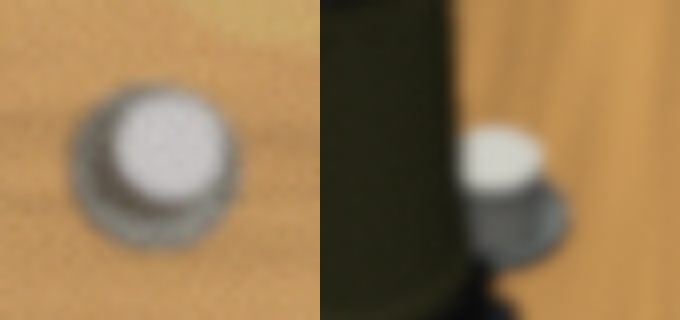

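The tin stands in its tray, centred within about 1 mm (top crop (165,145)) and not tilted. Next is the swab box at about (0.632, 0.2095).

>>> carry_out([
  [[0,0,0],0],
  [[0,0,0],0],
])

```text
time: 7.9
position: [0.6335, 0.2063, 0.1443]
tool_rot: [2.251, 2.19, -0.0]
ft_force: [0.8, 0.3, -0.2]
grip_width: 0.75
```

>>> carry_out([
  [[-0.001,0.001,-0.03],0],
  [[-0.001,0.001,-0.05],0],
  [[-0.001,0.001,-0.065],0],
  [[-0.001,0.001,-0.065],0],
  [[-0.001,0.001,-0.065],0],
  [[-0.001,0.001,-0.065],0],
])

```text
time: 8.5
position: [0.6329, 0.2101, 0.0805]
tool_rot: [2.247, 2.194, 0.003]
ft_force: [0.2, 0.7, 0.4]
grip_width: 0.754
```

>>> carry_out([
  [[0,0,0],0],
  [[0,0,0],0],
  [[0,0,0],0],
  [[0,0,0],0],
  [[0,0,0],0],
  [[0,0,0],0],
  [[0,0,0],0],
], grip=1)

```text
time: 9.2
position: [0.632, 0.21, 0.0793]
tool_rot: [2.248, 2.195, 0.0]
ft_force: [0.2, -1.1, 1.6]
grip_width: 0.46
```

>>> carry_out([
  [[0,0,0.03],0],
  [[0,0,0.08],0],
  [[-0.035,0.03,0.08],0.05],
  [[-0.07,0.056,0.08],0.1],
  [[-0.105,0.084,0.08],0.15],
  [[-0.14,0.112,0.08],0.194],
  [[-0.17,0.136,0.08],0.194],
  [[-0.183,0.146,0.08],0.194],
  [[-0.183,0.146,0.08],0.194],
  [[-0.183,0.146,0.04],0.194],
  [[-0.183,0.146,0.0],0.194],
  [[-0.183,0.146,-0.03],0.194],
  [[-0.183,0.146,-0.03],0.194],
  [[-0.183,0.146,-0.03],0.194],
])

```text
time: 10.6
position: [0.4499, 0.3551, 0.0493]
tool_rot: [2.026, 2.4, -0.001]
ft_force: [0.8, -0.2, -0.2]
grip_width: 0.458
```

>>> carry_out([
  [[0,0,-0.015],0],
  [[0,0,-0.025],0],
  [[0,0,-0.03],0],
  [[0,0,-0.033],0],
  [[0,0,-0.0345],0],
  [[0,0,-0.0345],0],
  [[0,0,-0.0345],0],
])

```text
time: 11.3
position: [0.449, 0.3564, 0.0149]
tool_rot: [2.024, 2.402, 0.001]
ft_force: [-1.0, 0.1, -0.3]
grip_width: 0.457
```

Release, back up high and retreat out of the way of the cameras (to the robot's left), then look.

>>> carry_out([
  [[0,0,-0.0005],0],
  [[0,0,-0.0005],0],
  [[0,0,-0.0005],0],
  [[0,0,-0.0005],0],
  [[0,0,0.03],0],
  [[0,0,0.08],0],
  [[0,0,0.13],0],
  [[0,0,0.16],0],
  [[-0.05,0.04,0.16],0],
  [[-0.1,0.08,0.16],0],
  [[-0.15,0.12,0.16],0],
  [[-0.2,0.16,0.16],0],
  [[-0.25,0.2,0.16],0],
  [[-0.25,0.2,0.16],0],
  [[-0.25,0.2,0.16],0],
  [[-0.25,0.2,0.16],0],
], grip=-0.5)

```text
time: 12.9
position: [0.1939, 0.5585, 0.1744]
tool_rot: [-2.014, -2.408, 0.001]
ft_force: [-0.7, 0.5, 0.1]
grip_width: 0.747
```

Run:
```python
from h import *
s=get_state();print(s['position'],s['tool_rot'])
d=eyes.get_image('top');e=eyes.get_image('side')
def g(p,x,y,w,h,W,H):return cv2.resize(p['pixels'][y:y+h,x:x+w],(W,H),interpolation=cv2.INTER_CUBIC)
o=np.hstack([g(d,235,165,60,70,360,420),np.vstack([g(e,270,225,80,60,400,300),np.hstack([g(d,195,237,40,24,200,120),g(e,340,295,50,30,200,120)])])])
cv2.imwrite('pics/c.png',o)
for n,p,(x,y,w,h) in(('top',d,(240,165,45,65)),('side',e,(275,225,75,60))):
    hsv=cv2.cvtColor(p['pixels'],cv2.COLOR_BGR2HSV).astype(int)
    b=np.zeros(hsv.shape[:2],bool);b[y:y+h,x:x+w]=1
    for lab,m,z in(('grey',b&(hsv[...,1]<70)&(hsv[...,2]>125),.036),):
        for c in cv2.findContours(m.astype(np.uint8),0,1)[0]:
            if cv2.contourArea(c)>20:print(n,lab,cv2.boundingRect(c),rect(p,c,z))
p=d;hsv=cv2.cvtColor(p['pixels'],cv2.COLOR_BGR2HSV)
print(hsv[195,240:290].tolist())
m=np.zeros(hsv.shape[:2],np.uint8);m[237:275,195:235]=(hsv[237:275,195:235,1]<50)&(hsv[237:275,195:235,2]>165)
for c in cv2.findContours(m,0,1)[0]:
    if cv2.contourArea(c)>40:print('swab',rect(p,c,.039))
```

```text
[0.19386673 0.55854804 0.17442624] [-2.01409660e+00 -2.40830854e+00  8.41343480e-04]
top grey (252, 219, 21, 7) (array([542.7, 210.3]), array([57.6, 17.4]), 88.5)
top grey (255, 172, 21, 12) (array([674.9, 200.4]), array([59.7, 30.2]), 83.1)
side grey (328, 252, 9, 17) (array([539.8, 214.7]), array([55.7, 17.4]), 88.6)
side grey (278, 246, 13, 16) (array([674.7, 204.2]), array([54.9, 28.1]), 89.4)
[[17, 133, 171], [16, 131, 171], [16, 127, 175], [16, 129, 174], [17, 129, 176], [16, 130, 172], [17, 127, 175], [16, 130, 175], [16, 130, 173], [16, 128, 170], [16, 130, 153], [17, 128, 133], [15, 126, 130], [15, 132, 135], [15, 137, 141], [14, 139, 150], [16, 137, 154], [15, 141, 154], [15, 136, 154], [15, 137, 156], [15, 138, 155], [15, 137, 153], [14, 132, 157], [15, 138, 151], [15, 137, 153], [15, 135, 155], [15, 142, 151], [15, 137, 149], [14, 135, 155], [15, 138, 155], [16, 140, 153], [15, 133, 148], [15, 114, 132], [15, 78, 115], [16, 75, 115], [15, 102, 132], [16, 125, 155], [16, 127, 173], [16, 131, 175], [16, 132, 176], [16, 131, 175], [16, 130, 178], [16, 128, 176], [17, 133, 176], [16, 134, 175], [16, 132, 176], [16, 128, 176], [17, 131, 175], [16, 128, 178], [16, 130, 178]]
swab (array([448.4, 355.2]), array([35. , 34.4]), 8.9)
```

View pics/c.png

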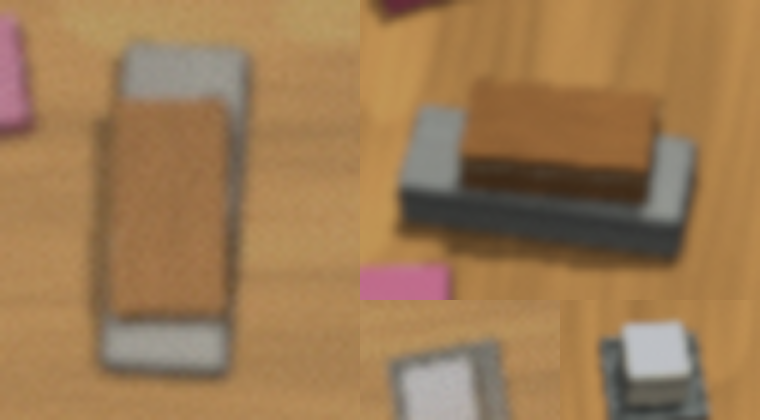

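The swab box is in its tray, at (0.448, 0.355) and 9°. Next I'll cast the carton and case top corners read from the crop.

Run:
```python
from h import *
d=eyes.get_image('top');e=eyes.get_image('side')
for lab,p,z,k,o,P in(('carton top',d,.068,6,(235,165),[(118,98),(228,98),(225,314),(108,314)]),
 ('case top',d,.036,6,(235,165),[(122,46),(246,46),(229,368),(101,366)]),
 ('carton side',e,.068,5,(270,225),[(470,80),(656,95),(650,170),(463,157)]),
 ('case side',e,.036,5,(270,225),[(420,106),(695,138),(681,222),(402,187)])):
    if k==5: P=[(x-360,y) for x,y in P]
    Q=np.array([ray(p,(o[0]+(x+.5)/k-.5,o[1]+(y+.5)/k-.5),z)[:2] for x,y in P])*1000
    c,s,a=cv2.minAreaRect(Q.astype(np.float32))
    print(lab,Q.round().tolist(),Q.mean(0).round(1),np.round(s),[round(float(np.degrees(np.arctan2(*(v[::-1])))),1) for v in (Q[0]-Q[3],Q[1]-Q[2],Q[0]-Q[1],Q[3]-Q[2])])
```

```text
carton top [[656.0, 228.0], [655.0, 176.0], [551.0, 178.0], [552.0, 233.0]] [603.6 204. ] [ 55. 104.] [-2.6, -1.2, 88.5, 88.5]
case top [[691.0, 230.0], [689.0, 170.0], [531.0, 180.0], [533.0, 241.0]] [610.9 205.2] [ 61. 160.] [-3.7, -3.4, 88.5, 87.6]
carton side [[655.0, 182.0], [551.0, 184.0], [550.0, 236.0], [651.0, 236.0]] [602.  209.7] [105.  54.] [-85.8, -88.4, -1.0, 0.0]
case side [[686.0, 177.0], [529.0, 186.0], [532.0, 245.0], [687.0, 235.0]] [608.9 210.8] [ 59. 158.] [-90.9, -92.9, -3.5, -3.8]
```

Both views agree, and the sizes match 104x54 and 160x60. The carton is at (0.603, 0.205), yaw -1.5°; the case is at (0.610, 0.206), yaw -3.6°.

>>> carry_out([
  [[0.409,-0.354,0.0],-0.203],
  [[0.409,-0.354,0.0],-0.203],
  [[0.409,-0.354,0.0],-0.203],
  [[0.409,-0.354,0.0],-0.203],
  [[0.409,-0.354,0.0],-0.203],
  [[0.409,-0.354,0.0],-0.203],
  [[0.409,-0.354,0.0],-0.203],
  [[0.409,-0.354,0.0],-0.203],
  [[0.409,-0.354,0.0],-0.203],
  [[0.409,-0.354,0.0],-0.203],
  [[0.409,-0.354,0.0],-0.203],
  [[0.409,-0.354,0.0],-0.203],
  [[0.409,-0.354,0.0],-0.203],
  [[0.409,-0.354,-0.04],-0.203],
  [[0.409,-0.354,-0.06],-0.203],
  [[0.409,-0.354,-0.06],-0.203],
  [[0.409,-0.354,-0.06],-0.203],
  [[0.409,-0.354,-0.06],-0.203],
], grip=-0.78, squeeze=20)

```text
time: 14.9
position: [0.6086, 0.2031, 0.1165]
tool_rot: [2.256, 2.185, 0.005]
ft_force: [0.7, 0.4, 0.1]
grip_width: 0.89
```

>>> carry_out([
  [[-0.005,0.002,-0.03],0],
  [[-0.005,0.002,-0.055],0],
  [[-0.005,0.002,-0.069],0],
  [[-0.005,0.002,-0.069],0],
  [[-0.005,0.002,-0.069],0],
  [[-0.005,0.002,-0.069],0],
])

```text
time: 15.5
position: [0.6043, 0.2045, 0.0475]
tool_rot: [2.257, 2.184, 0.005]
ft_force: [0.1, -0.1, 0.4]
grip_width: 0.891
```

>>> carry_out([
  [[0,0,0],0],
  [[0,0,0],0],
  [[0,0,0],0],
  [[0,0,0],0],
  [[0,0,0],0],
  [[0,0,0],0],
  [[0,0,0],0],
  [[0,0,0],0],
], grip=1)

```text
time: 16.3
position: [0.6029, 0.2044, 0.0458]
tool_rot: [-2.257, -2.185, -0.001]
ft_force: [0.1, 0.7, 2.7]
grip_width: 0.62
```

>>> carry_out([
  [[0,0,0.03],0],
  [[0,0,0.08],0],
  [[-0.013,-0.043,0.08],-0.02],
  [[-0.027,-0.09,0.08],-0.04],
  [[-0.0405,-0.135,0.08],-0.06],
  [[-0.054,-0.18,0.08],-0.08],
  [[-0.0675,-0.225,0.08],-0.1],
  [[-0.081,-0.27,0.08],-0.12],
  [[-0.0945,-0.315,0.08],-0.14],
  [[-0.108,-0.36,0.08],-0.16],
  [[-0.1215,-0.405,0.08],-0.183],
  [[-0.135,-0.45,0.08],-0.183],
  [[-0.1485,-0.495,0.08],-0.183],
  [[-0.162,-0.54,0.08],-0.183],
  [[-0.168,-0.56,0.08],-0.183],
  [[-0.168,-0.56,0.08],-0.183],
  [[-0.168,-0.56,0.04],-0.183],
  [[-0.168,-0.56,0.01],-0.183],
  [[-0.168,-0.56,0.0],-0.183],
  [[-0.168,-0.56,0.0],-0.183],
])

```text
time: 18.3
position: [0.434, -0.3541, 0.044]
tool_rot: [-2.444, -1.968, 0.002]
ft_force: [0.3, 0.0, -1.2]
grip_width: 0.622
```

>>> carry_out([
  [[0,0,0],0],
  [[0,0,-0.013],0],
  [[0,0,-0.023],0],
  [[0,0,-0.028],0],
  [[0,0,-0.031],0],
  [[0,0,-0.033],0],
  [[0,0,-0.033],0],
  [[0,0,-0.033],0],
])

```text
time: 19.1
position: [0.435, -0.3561, 0.0128]
tool_rot: [2.447, 1.969, 0.0]
ft_force: [-0.5, 0.1, -0.1]
grip_width: 0.617
```

>>> carry_out([
  [[0,0,0],0],
  [[0,0,0],0],
  [[0,0,0],0],
  [[0,0,0],0],
  [[0,0,0.03],0],
  [[0,0,0.08],0],
  [[0,0,0.13],0],
  [[0.0135,0.043,0.13],0.02],
  [[0.027,0.088,0.13],0.04],
  [[0.042,0.133,0.13],0.06],
  [[0.056,0.18,0.13],0.08],
  [[0.07,0.225,0.13],0.1],
  [[0.084,0.27,0.13],0.12],
  [[0.098,0.315,0.13],0.14],
  [[0.112,0.36,0.13],0.154],
  [[0.126,0.405,0.13],0.154],
  [[0.14,0.45,0.13],0.154],
  [[0.154,0.495,0.13],0.154],
  [[0.168,0.54,0.13],0.154],
  [[0.1755,0.5615,0.13],0.154],
], grip=-1, squeeze=40)

```text
time: 21.1
position: [0.6101, 0.212, 0.1421]
tool_rot: [-2.281, -2.157, -0.003]
ft_force: [0.2, 0.1, 0.1]
grip_width: 1.002
```

Run:
```python
from h import *
s=get_state();print(s['position'],s['tool_rot'],s['grip_width'])
d=eyes.get_image('top');e=eyes.get_image('side')
def g(p,x,y,w,h,W,H):return cv2.resize(p['pixels'][y:y+h,x:x+w],(W,H),interpolation=cv2.INTER_CUBIC)
cv2.imwrite('pics/d.png',np.hstack([g(d,430,220,60,70,360,420),g(e,340,120,70,70,420,420)]))
hsv=cv2.cvtColor(d['pixels'],cv2.COLOR_BGR2HSV)
m=np.zeros(hsv.shape[:2],np.uint8);m[225:285,438:482]=(hsv[225:285,438:482,1]>95)&(hsv[225:285,438:482,2]<160)
for c in cv2.findContours(m,0,1)[0]:
    if cv2.contourArea(c)>100:print('carton',rect(d,c,.035))
```

```text
[0.61009325 0.21195674 0.14214118] [-2.28130823 -2.15705051 -0.00252877] 1.0021218749390999
carton (array([ 436. , -353.5]), array([104.9,  59.8]), -11.7)
```

View pics/d.png

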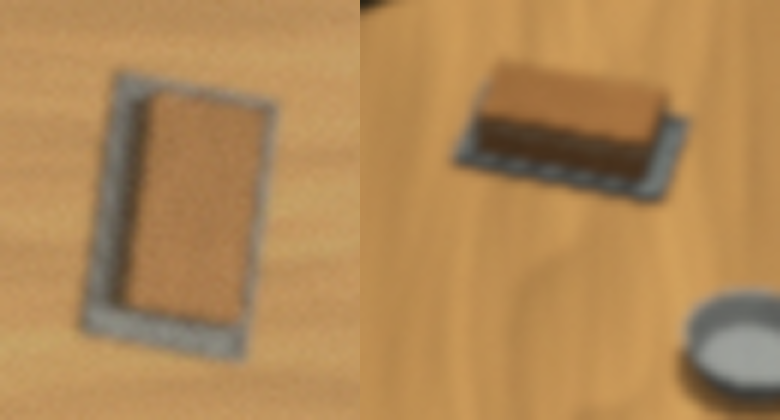

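The carton lies flat in its tray, at (0.436, -0.3535) and -12°. Now the case.

>>> carry_out([
  [[0,0,0],0],
  [[0,0,-0.04],0],
  [[0,0,-0.08],0],
  [[0,0,-0.11],0],
  [[0,0,-0.133],0],
  [[0,0,-0.133],0],
  [[0,0,-0.133],0],
  [[0,0,-0.133],0],
])

```text
time: 22.0
position: [0.6119, 0.2052, 0.0117]
tool_rot: [2.289, 2.149, 0.005]
ft_force: [0.2, 0.2, 0.1]
grip_width: 0.999
```

>>> carry_out([
  [[0,0,0],0],
  [[0,0,0],0],
  [[0,0,0],0],
  [[0,0,0],0],
  [[0,0,0],0],
  [[0,0,0],0],
  [[0,0,0],0],
  [[0,0,0],0],
], grip=1)

```text
time: 22.8
position: [0.6104, 0.2059, 0.0098]
tool_rot: [-2.289, -2.152, -0.001]
ft_force: [-0.6, -0.0, 2.6]
grip_width: 0.686
```

>>> carry_out([
  [[0,0,0.02],0],
  [[0,0,0.04],0],
  [[0,0,0.06],0],
  [[-0.015,-0.028,0.06],-0.04],
  [[-0.034,-0.063,0.06],-0.1],
  [[-0.053,-0.098,0.06],-0.16],
  [[-0.072,-0.133,0.06],-0.22],
  [[-0.091,-0.168,0.06],-0.28],
  [[-0.107,-0.198,0.06],-0.329],
  [[-0.119,-0.22,0.06],-0.329],
  [[-0.119,-0.22,0.06],-0.329],
  [[-0.119,-0.22,0.06],-0.329],
])

```text
time: 24.0
position: [0.4903, -0.0147, 0.0688]
tool_rot: [-2.611, -1.745, 0.002]
ft_force: [0.5, 0.4, -5.1]
grip_width: 0.685
```

Run:
```python
from h import *
d=eyes.get_image('top');e=eyes.get_image('side')
def g(p,x,y,w,h,W,H):return cv2.resize(p['pixels'][y:y+h,x:x+w],(W,H),interpolation=cv2.INTER_CUBIC)
cv2.imwrite('pics/e.png',np.hstack([g(d,300,180,90,105,360,420),g(e,310,160,95,95,420,420)]))
```

```text
(no output)
```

View pics/e.png

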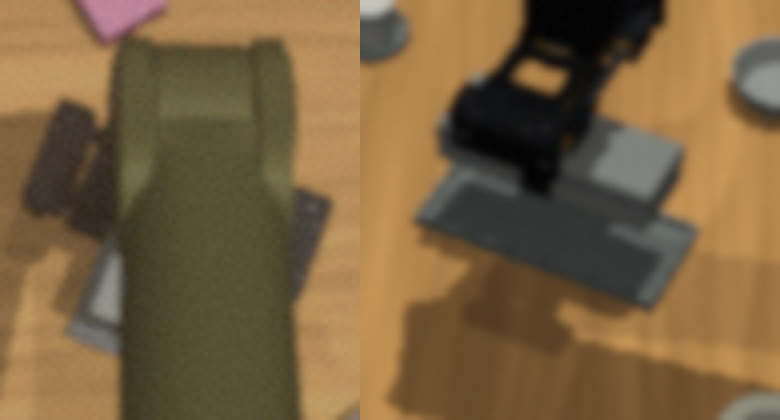

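The case hangs level over its tray, in line with its edges. Lowering it slowly.

>>> carry_out([
  [[0,0,-0.02],0],
  [[0,0,-0.035],0],
  [[0,0,-0.045],0],
  [[0,0,-0.05],0],
  [[0,0,-0.053],0],
  [[0,0,-0.055],0],
  [[0,0,-0.0565],0],
  [[0,0,-0.0575],0],
  [[0,0,-0.0575],0],
  [[0,0,-0.0575],0],
])

```text
time: 25.1
position: [0.4918, -0.0143, 0.0128]
tool_rot: [2.61, 1.748, 0.002]
ft_force: [-2.4, 0.2, 2.4]
grip_width: 0.685
```

>>> carry_out([
  [[0,0,0],0],
  [[0,0,0],0],
  [[0,0,0],0],
  [[0,0,0],0],
  [[0,0,0],0],
  [[0,0,0.03],0],
  [[0,0,0.08],0],
  [[0,0,0.13],0],
  [[0,0,0.18],0],
  [[-0.02,0.05,0.18],0],
  [[-0.04,0.1,0.18],0],
  [[-0.06,0.15,0.18],0],
  [[-0.08,0.2,0.18],0],
  [[-0.1,0.25,0.18],0],
  [[-0.12,0.3,0.18],0],
  [[-0.14,0.35,0.18],0],
  [[-0.16,0.4,0.18],0],
  [[-0.18,0.45,0.18],0],
  [[-0.18,0.45,0.18],0],
  [[-0.18,0.45,0.18],0],
], grip=-1)

```text
time: 27.1
position: [0.3072, 0.4407, 0.1916]
tool_rot: [-2.601, -1.758, 0.001]
ft_force: [0.9, -0.6, 0.1]
grip_width: 1.0
```

Run:
```python
from h import *
s=get_state();print(s['time'],s['position'])
d=eyes.get_image('top');e=eyes.get_image('side')
def g(p,x,y,w,h,W,H):return cv2.resize(p['pixels'][y:y+h,x:x+w],(W,H),interpolation=cv2.INTER_CUBIC)
cv2.imwrite('pics/f.png',np.vstack([g(d,190,110,300,200,780,390)[:, :],np.hstack([g(e,310,160,95,50,399,210),g(e,290,120,140,77,381,210)])]))
P=cv2.cvtColor(d['pixels'],cv2.COLOR_BGR2HSV)
m=np.zeros(P.shape[:2],np.uint8);m[195:280,310:375]=(P[195:280,310:375,1]<70)&(P[195:280,310:375,2]>135)
for c in cv2.findContours(m,0,1)[0]:
    if cv2.contourArea(c)>60:print('case',rect(d,c,.039))
```

```text
27.1 [0.30717335 0.44067358 0.19160282]
case (array([494.5, -16.9]), array([161.4,  59.7]), -22.5)
```

View pics/f.png

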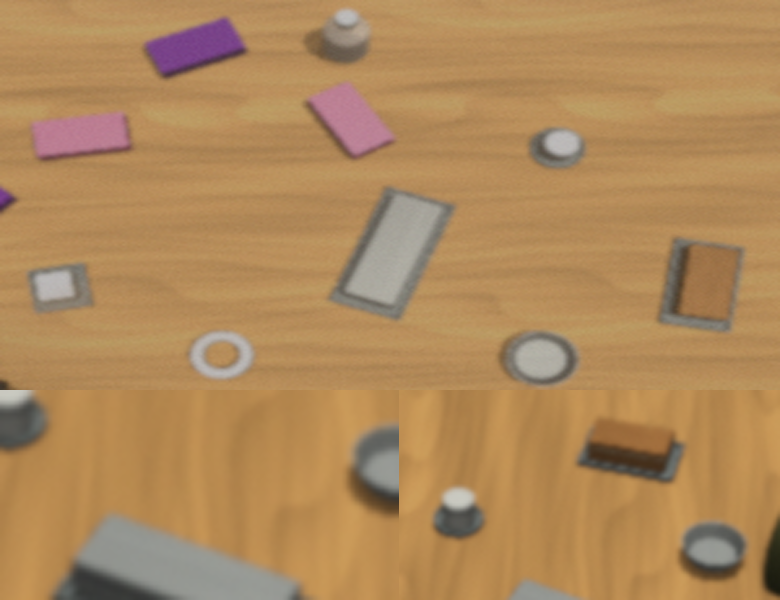

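All four things lie in their trays, and the tape and gel haven't moved. Case: (0.4945, -0.017) against the tray's (0.491, -0.014). Handing in.

```bash
python3 -c "
from bench import ticket
print(ticket.close_job())"
```

```text
the job is handed in; nothing more can be done
None
```

I took the stack apart from the top down: tin, swab box, carton, then the steel case. Each was lowered into its own tray, let go and left, and the job was handed in at about 27 s of the 128 s allowed. The hand-in gives no verdict.

The last top-view measurements put every part within the 13 mm limit, and none looked tilted in the pictures:

| Part | Distance from tray centre | Yaw compared with tray |
|---|---|---|
| tin | about 2 mm | round, not needed |
| swab box | about 1 mm | within 1° |
| carton | about 3 mm | within 1° |
| steel case | about 4 mm | within 1° |

In the last picture the tape roll and gel bottle look to be where they started; I did not measure them.

- **Camera disagreement:** the side view read y about 3–6 mm higher than the top view. I went by the top view, because it matched where the gripper met the tin.
- **Tin in the side view:** its last measurement was off by about 5 mm because the arm hid part of it.

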